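# Stand the rinsed tea whisks back on their shapers

### The arm

A 6-joint arm with a two-finger parallel gripper is mounted at the origin on the work surface. World frame = base frame: x ahead of the robot, y to its left, z up, the work surface at z = 0. Lengths are in mm, angles in rad, forces in N, time in s.
With the tool pointing down it reaches from about 300 to 775 mm from the base axis. Payload 14.6 kg.
Tool frame: the origin (TCP) lies at the very end of the fingers, on their centre line; the grasp point (between the pads) lies 19 mm behind it; z points along the fingers, y is the line along which they close (so a half turn about z gives the same grasp; the last joint's range is limited). The gripper opens to 94 mm and grips with 3 to 60 N. Pads are 16 mm wide; open, the fingers measure 119 mm over their backs; the gripper's body (75 mm by 177 mm) begins 78 mm behind the grasp point.
Start: joints at [-1.224, 0.3, 1.521, -0, 1.321, -0.067], TCP at [221.142, -503.572, 205.446] pointing down, gripper open.
Joint ranges: [-3.03, 3.03], [-0.79, 2.21], [0.23, 2.52], [-1.04, 4.18], [0, 3.07], [-2.55, 2.55]. Speed limits (rad/s): [2.22, 2.22, 2.57, 3.14, 3.14, 3.14].

### API

Orientations are given as [roll, pitch, yaw] about the fixed x, y, z axes, in that order (R = Rz(yaw) Ry(pitch) Rx(roll)).
In Python, from cell import read_state, viewer, manip, models gives the robot as it stands.
- The arm moves only by the tool carry_out, never from a script. Its argument "deltas" is a list of rows, each an object with "dp": the shift along the tool's x, y, z in mm, a list of three; "roll": the turn about the tool's z in degrees; "gripper": the opening, from -1 (shut) to 1 (fully open), so that 0 is half open. In form: [{"dp": [tx, ty, tz], "roll": roll, "gripper": gripper}, ...]. A call has 1 to 12 rows; each row is the pose to reach, as a shift and turn from the pose commanded when the call began, along the tool's axes at that moment; what a row does not reach only later rows make up. A row lasts 1/12 s, in which the tool goes at most 41.7 mm and 7.16 degrees, less where a joint would pass 70% of its speed; a pose out of reach is approached as far as the arm can. A call with a gripper value outside its range is refused whole. The fingers move at their own pace and stop on an object; "newtons" is the grip in N (left out, the last holds). Time passes only in rows, so rows that repeat a pose let the fingers close. It gives the time, the measured TCP pose, the force, the opening and the grip force at its end, in the units of the state.
- read_state(): the state, without advancing time (a new reading comes with each control period).
- viewer.camera(name): name is "scene" or "side" or "wrist"; returns the picture (480x640x3 uint8, red, green, blue); there is no depth.
- viewer.camera_params(name): a dict with "fovy" (degrees; the focal length in pixels is half the picture's height over the tangent of half this angle, whatever the lens; pixels are square), "cx", "cy" (the principal point, pixels), "eye" and "attitude" of the camera in the world; the wrist camera has in their place "T_tool_cam" (4x4, takes a point from camera to tool coordinates, whose origin is the TCP and whose axes are the flange's). Camera axes: x right, y up, looking along -z (the intrinsics and any distortion apply to the point x, -y, -z); pixel columns grow to the right and rows downward; lengths in mm; the calibration is good to about 2 mm. A picture is of the moment at which its call begins: read the wrist's pose just before it. camera_params takes no time and is no camera call.
- manip.sign_off(): hands the job in; it is judged then, once.
Trained networks look in the newest picture that a camera, given by its name, has taken for a name from the list of things; names that differ only in an ending like _2 or _b are one class to them, and where a whole thing is asked for, a point or a joint stands for the part that bears it (a point fixed in the world has none). Each returns a list of dicts, best first, with "p" (0 to 1); they miss things now and then, are a little off and sometimes report something else, mostly with a low value. They report only what shows in the picture. A call takes as long as a camera call. They do not tell look-alikes from the thing itself.
- models.cut_out(camera, label): "region" (480x640 bool, what is visible of it) and "box" ([left, top, right, bottom] in pixels, round what is visible of it).
The state is a dict: "clock": time; "joints": joint angles; "qd": joint speeds; "effort": joint torques, N m; "eef_pos": TCP position; "eef_rot": TCP orientation; "wrist_force": force on the tool from outside, world axes, zero at the start; "moment": the same for the moment, N m; "finger_gap": finger opening in mm; "finger_force": force on a finger pad.
Only numpy, scipy, OpenCV 4.12 (cv2) and the standard library are available. Lean on these libraries where they do the work, as an engineer would, in place of code of your own. Each camera call takes 0.05 s, during which the arm holds its last target. There are 200 camera calls.

### The job

The three tea whisks left standing among the ware on the table have been rinsed: stand each one, handle up, over the free green shaper of its own size on the whisk shelf (smallest whisk on the smallest shaper, and so on), pushed down so that its tine tips rest on the shaper's foot. Set them down without dropping them, keep the shapers where they are on the shelf, and do not disturb the bowl, the bamboo lid rest, the caddy or the whisk that is already on its shaper.

Things in the scene. Friction and masses are not known exactly. Their poses are not given: they have to be found in the camera images.
- whisk_small: The smallest of the three loose bamboo tea whisks, standing on the table tines down, handle up; 92 mm high. Cage of tines hollow and open below, 44 mm across, wall 3 mm, narrowing from 30 mm up to the knot at 51 mm; from there to the top a plain round handle 19 mm in diameter. Origin: centre of the ring of tine tips (underside); z up along the handle. About 16 g.
- whisk_standard: The middle-sized of the three loose bamboo tea whisks, standing on the table tines down, handle up; 118 mm high. Cage of tines hollow and open below, 56 mm across, wall 3 mm, narrowing from 38 mm up to the knot at 66 mm; from there to the top a plain round handle 24 mm in diameter. Origin: centre of the ring of tine tips (underside); z up along the handle. About 26 g.
- whisk_large: The largest of the three loose bamboo tea whisks, standing on the table tines down, handle up; 144 mm high. Cage of tines hollow and open below, 68 mm across, wall 3 mm, narrowing from 46 mm up to the knot at 81 mm; from there to the top a plain round handle 29 mm in diameter. Origin: centre of the ring of tine tips (underside); z up along the handle. About 42 g.
- shaper_small: The smallest of the three free whisk shapers, green glazed ceramic, loose on the shelf: flat foot 51 mm in diameter, 7 mm high, then a stem and a bulb head 25 mm in diameter, rounded top 48 mm up. The whisk of its size slips over the head with about 6 mm of play, tips resting 7 mm above the origin. Origin: centre of the underside; z up. About 110 g.
- shaper_standard: The middle-sized of the three free whisk shapers, green glazed ceramic, loose on the shelf: flat foot 66 mm in diameter, 9 mm high, then a stem and a bulb head 32 mm in diameter, rounded top 62 mm up. The whisk of its size slips over the head with about 6 mm of play, tips resting 9 mm above the origin. Origin: centre of the underside; z up. About 190 g.
- shaper_large: The largest of the three free whisk shapers, green glazed ceramic, loose on the shelf: flat foot 81 mm in diameter, 11 mm high, then a stem and a bulb head 39 mm in diameter, rounded top 76 mm up. The whisk of its size slips over the head with about 6 mm of play, tips resting 11 mm above the origin. Origin: centre of the underside; z up. About 300 g.
- whisk_in_use: A fourth whisk, same size as the middle one, already on its own green shaper in the row on the pine shelf, handle top 157 mm above the table; leave it alone. Origin as for the others. Shelf: board top 30 mm above the table, end cheeks 70 mm, low back (far side) 55 mm; its right-hand end has a slotted divider with three bamboo scoops, 84 mm high.
- bowl: Tan stoneware tea bowl standing on the table among the whisks, 114 mm in diameter at the rim, 72 mm high, open. To be left alone. Origin: centre of its underside; z up.
- lid_rest: Bamboo lid rest, a plain upright section of bamboo cane like a short tube, 52 mm in diameter and 52 mm high, on the table. To be left alone. Origin: centre of its underside; z up.
- caddy: Aluminium tea caddy, a closed upright can 69 mm in diameter, 88 mm high, with a round press button on its lid (104 mm high in all), on the table. To be left alone. Origin: centre of its underside; z up.
There are look-alikes about, which are no part of the job. What is shaped like the whisk_large but blue or purple is not meant.

How it is judged:
By the outcome, as a careful person would: the job done as asked, in the order asked, and still so for the second after the job is handed in, with the robot touching nothing.
It also fails if it takes over 96 s, if anything falls off the work surface, if the arm or the gripper's body presses on something with over 40 N, if the wrist force passes 120 N, or if a joint passes its speed limit or range.

## Working session

There is one attempt and no reset: what is moved stays moved. The work goes in short steps, Python scripts to look and compute and a tool call to move; the robot and the scene stay as the last step left them, time stands still between calls to the robot, and variables do not carry over. Pictures are saved under pics/ and viewed, at most 14 in all, crops included, and the job is handed in when it is done.

Besides the shell and the picture viewer there is one more tool, called after "Call:" in YAML: its name, and indented under it one key for each argument. carry_out: Moves the arm, as the interface text tells. Its arguments: {"type":"object","properties":{"deltas":{"type":"array"},"newtons":{"type":"number"}},"required":["deltas"]}

```bash
mkdir -p pics; python3 - <<'E'
from cell import read_state, viewer, manip, models
import cv2
s=read_state(); print(s)
for n in ["scene","side","wrist"]:
    im=viewer.camera(n); cv2.imwrite(f"pics/{n}0.png",im[:,:,::-1]); print(n,viewer.camera_params(n))
E
```

```text
{'clock': 0.0, 'joints': array([-1.22360449e+00,  3.00438468e-01,  1.52154862e+00, -3.24124326e-05,
        1.32069335e+00, -6.65703177e-02]), 'qd': array([ 0.00089852, -0.00068183,  0.00156657, -0.00080038,  0.00161847,
        0.00063806]), 'effort': array([ 9.95276991e-05, -5.31810737e+01, -3.52738774e+01,  7.08598411e-02,
        2.44068395e-02, -1.11511808e-04]), 'eef_pos': array([ 221.05124156, -503.35263403,  204.91795995]), 'eef_rot': array([-3.14050519e+00, -4.10349476e-05,  4.13770175e-01]), 'wrist_force': array([ 0.50462687, -0.17278501,  0.69434052]), 'moment': array([-0.02197538, -0.05798336,  0.02919454]), 'finger_force': 0.0, 'finger_gap': 93.96078042644544}
scene {'fovy': 49.4332594872608, 'cx': 318.49959256958147, 'cy': 242.12341014533425, 'eye': array([845.6177192 , 584.36152704, 666.6599614 ]), 'attitude': array([ 0.85273993, -0.00516724,  2.61177712])}
side {'fovy': 54.110674554099404, 'cx': 314.2881985307067, 'cy': 233.09202919711717, 'eye': array([130.03374019, 589.9976657 , 675.30737855]), 'attitude': array([ 0.83755553, -0.01243353, -2.59949692])}
wrist {'fovy': 67.78470013594836, 'cx': 318.5938180330558, 'cy': 248.00108876158475, 'T_tool_cam': array([[ 1.17867294e-03,  9.68935398e-01,  2.47311151e-01,
         7.11449472e+01],
       [ 9.99999136e-01, -1.28607899e-03,  2.72755728e-04,
         3.55388643e-02],
       [ 5.82344354e-04,  2.47310616e-01, -9.68936076e-01,
        -1.79572232e+02],
       [ 0.00000000e+00,  0.00000000e+00,  0.00000000e+00,
         1.00000000e+00]])}
```

View pics/scene0.png

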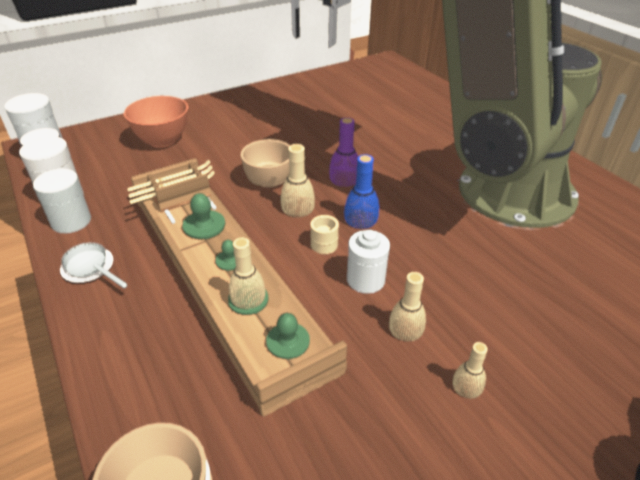

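View pics/side0.png

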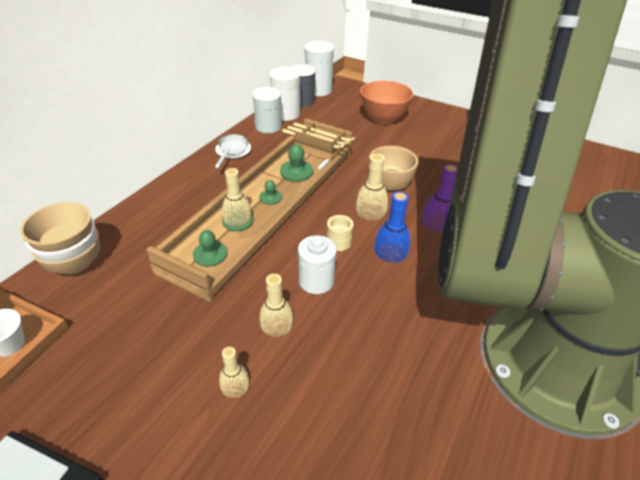

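The scene camera shows the shelf with the large shaper at (203,215), small at (228,255), whisk in use at (247,280) and standard at (288,335). The loose whisks are large (297,185), standard (407,310) and small (470,372). The side view has the same things unobstructed, so I'll fit silhouettes of known profile in both views.

```bash
cat > h.py <<'E'
import numpy as np, cv2
from scipy.spatial.transform import Rotation as Ro
from scipy.optimize import minimize
from cell import read_state, viewer, manip, models
def cam(n, s=None):
    p=viewer.camera_params(n)
    if n=="wrist":
        T=np.eye(4); T[:3,:3]=Ro.from_euler('xyz',s["eef_rot"]).as_matrix(); T[:3,3]=s["eef_pos"]
        T=T@p["T_tool_cam"]; R,e=T[:3,:3],T[:3,3]
    else: R,e=Ro.from_euler('xyz',p["attitude"]).as_matrix(),p["eye"]
    return R,e,240/np.tan(np.radians(p["fovy"]/2)),p["cx"],p["cy"]
def proj(c,P):
    R,e,f,cx,cy=c; q=(P-e)@R
    return np.stack([cx+f*q[:,0]/-q[:,2], cy+f*q[:,1]/q[:,2]],1)
def ray(c,u,v,z):
    R,e,f,cx,cy=c; d=R@np.array([(u-cx)/f,-(v-cy)/f,-1]); return e+d*(z-e[2])/d[2]
PROF={}
for n,D,k,n1,d,h in [("small",44,30,51,19,92),("standard",56,38,66,24,118),("large",68,46,81,29,144)]:
    PROF["whisk_"+n]=[(0,D/2),(k,D/2),(n1,d/2),(h,d/2)]
PROF["whisk_in_use"]=PROF["whisk_standard"]
for n,F,fh,b,h in [("small",51,7,25,48),("standard",66,9,32,62),("large",81,11,39,76)]:
    PROF["shaper_"+n]=[(0,F/2),(fh,F/2),(fh,b/4),(h-b*.95,b/4),(h-b*.6,b/2),(h-b*.35,b/2),(h-b*.1,b*.27),(h,1)]
PROF["bowl"]=[(0,30),(30,50),(72,57)]; PROF["lid_rest"]=[(0,26),(52,26)]; PROF["caddy"]=[(0,34.5),(88,34.5),(88,10),(104,10)]
t=np.linspace(0,2*np.pi,40,endpoint=False)
def sil(c,name,x,y,z0):
    m=np.zeros((480,640),np.uint8); pr=PROF[name]
    for a,b in zip(pr[:-1],pr[1:]):
        P=np.concatenate([np.stack([x+r*np.cos(t),y+r*np.sin(t),0*t+z0+z],1) for z,r in (a,b)])
        q=np.round(cv2.convexHull(proj(c,P).astype(np.float32))*16).astype(np.int32)
        cv2.fillConvexPoly(m,q,255,cv2.LINE_AA,4)
    return m/255.
def fit(views,name,xy,z0):
    """views: list of (cam, region)"""
    def cost(p):
        k=0
        for c,r in views:
            s=sil(c,name,p[0],p[1],z0); k+=1-np.minimum(s,r).sum()/np.maximum(s,r).sum()
        return k/len(views)
    o=minimize(cost,xy,method="Nelder-Mead",options=dict(initial_simplex=np.array(xy)+[[0,0],[8,0],[0,8]],xatol=.1,fatol=1e-4))
    return o.x,o.fun
E
python3 - <<'E'
from h import *
import pickle
for n in ["scene","side"]: viewer.camera(n)
out={}
for l in PROF:
    z0=30 if 'shaper' in l else (39 if 'use' in l else 0)
    for n in ["scene","side"]:
        c=cam(n)
        for d in models.cut_out(n,l)[:5]:
            b=d["box"]; 
            if d["p"]<.2: continue
            r=d["region"].astype(float); P=ray(c,(b[0]+b[2])/2,(b[1]+b[3])/2,z0+PROF[l][-1][0]/2)
            x,f=fit([(c,r)],l,P[:2],z0)
            print(l,n,round(d["p"],2),np.round(b),"fit",x.round(1),round(f,3))
            out.setdefault(l,{}).setdefault(n,[]).append((d["p"],b,r,x,f))
pickle.dump(out,open("out.pkl","wb"))
E
```

```text
whisk_small scene 0.96 [452. 343. 486. 397.] fit [429.3 315.6] 0.16
whisk_small side 0.64 [219. 346. 250. 399.] fit [431.2 316.8] 0.15
whisk_small side 0.3 [258. 180. 284. 205.] fit [ 654.5 -102.5] 0.453
whisk_standard scene 0.56 [386. 273. 427. 343.] fit [440.5 182.7] 0.091
whisk_standard side 0.91 [261. 277. 292. 335.] fit [444.5 181.7] 0.234
whisk_large scene 0.93 [279. 145. 317. 213.] fit [ 437.5 -194.6] 0.084
whisk_large scene 0.9 [329. 120. 359. 184.] fit [ 289.3 -242. ] 0.278
whisk_large scene 0.66 [345. 153. 380. 224.] fit [341.5 -97.7] 0.248
whisk_large side 0.95 [424. 164. 456. 220.] fit [ 301.9 -248.2] 0.427
whisk_large side 0.6 [355. 154. 388. 219.] fit [ 441.9 -194.2] 0.213
whisk_large side 0.57 [375. 194. 408. 263.] fit [348.2 -96.7] 0.181
whisk_in_use scene 0.7 [229. 238. 265. 305.] fit [647.1  21. ] 0.173
whisk_in_use side 0.72 [280. 145. 312. 185.] fit [ 626.7 -169.8] 0.355
whisk_in_use side 0.25 [192. 236. 224. 270.] fit [617.1 147.7] 0.417
shaper_small scene 0.73 [216. 236. 237. 270.] fit [639.7 -80.3] 0.363
shaper_small side 0.66 [260. 180. 285. 207.] fit [635.6 -75.9] 0.222
shaper_standard scene 0.8 [267. 314. 312. 360.] fit [632.2 132.8] 0.121
shaper_standard scene 0.48 [312. 215. 339. 256.] fit [462.9 -41.8] 0.272
shaper_standard side 0.64 [192. 233. 226. 269.] fit [632.8 134. ] 0.116
shaper_large side 0.62 [282. 145. 313. 182.] fit [ 641. -192.] 0.108
bowl scene 0.75 [241. 139. 288. 187.] fit [ 449.8 -307.9] 0.109
bowl side 0.87 [369. 146. 419. 190.] fit [ 443.9 -315.1] 0.271
bowl side 0.47 [356. 156. 387. 219.] fit [ 441.5 -192.7] 0.491
lid_rest scene 0.62 [312. 215. 340. 259.] fit [452.7 -58.5] 0.049
lid_rest side 0.91 [327. 216. 353. 254.] fit [450.9 -60.6] 0.176
caddy scene 0.81 [346. 233. 387. 293.] fit [434.4  55.3] 0.113
caddy side 0.78 [298. 233. 335. 292.] fit [437.1  56.7] 0.103
```

Call:
carry_out:
  deltas:
    - {"dp":[0,0,-40],"roll":-7,"gripper":0.2}
    - {"dp":[30,-18,-75],"roll":-14,"gripper":0.2}
    - {"dp":[60,-35,-95],"roll":-21,"gripper":0.2}
    - {"dp":[94,-55,-95],"roll":-28,"gripper":0.2}
    - {"dp":[127,-75,-95],"roll":-35,"gripper":0.2}
    - {"dp":[160,-95,-95],"roll":-42,"gripper":0.2}
    - {"dp":[192,-114,-95],"roll":-49,"gripper":0.2}
    - {"dp":[225,-133,-95],"roll":-56,"gripper":0.2}
    - {"dp":[258,-152,-95],"roll":-63,"gripper":0.2}
    - {"dp":[290,-171,-95],"roll":-66.3,"gripper":0.2}
    - {"dp":[322,-189,-95],"roll":-66.3,"gripper":0.2}
    - {"dp":[322,-189,-95],"roll":-66.3,"gripper":0.2}

```text
clock: 2.25
eef_pos: [442.4, -196.9, 300.5]
eef_rot: [3.141, -0.001, 1.576]
wrist_force: [-0.1, -0.9, -0.9]
finger_gap: 56.3
finger_force: 0.0
```

Call:
carry_out:
  deltas:
    - {"dp":[500,-12,0],"roll":0,"gripper":0.2}
    - {"dp":[500,-12,0],"roll":0,"gripper":0.2}
    - {"dp":[500,-12,0],"roll":0,"gripper":0.2}
    - {"dp":[500,-12,0],"roll":0,"gripper":0.2}
    - {"dp":[500,-12,0],"roll":0,"gripper":0.2}
    - {"dp":[500,-12,0],"roll":0,"gripper":0.2}
    - {"dp":[500,-12,0],"roll":0,"gripper":0.2}
    - {"dp":[500,-12,0],"roll":0,"gripper":0.2}
    - {"dp":[500,-12,0],"roll":0,"gripper":0.2}
    - {"dp":[500,-12,0],"roll":0,"gripper":0.2}
    - {"dp":[500,-12,0],"roll":0,"gripper":0.2}
    - {"dp":[500,-12,50],"roll":0,"gripper":0.2}

```text
clock: 3.25
eef_pos: [429.2, 287.6, 272.9]
eef_rot: [3.134, -0.005, 1.572]
wrist_force: [1.1, -0.7, -0.1]
finger_gap: 56.3
finger_force: 0.0
```

```bash
cat > w.py <<'E'
import sys
from h import *
def look(pairs, save=None):
    s=read_state(); im=viewer.camera("wrist"); c=cam("wrist",s)
    if save: cv2.imwrite(f"pics/{save}.png",im[:,:,::-1])
    print("tcp",s["eef_pos"].round(1),s["eef_rot"].round(3),"gap",round(s["finger_gap"],1))
    for l,x0,y0,z0 in pairs:
        for d in models.cut_out("wrist",l):
            if d["p"]<.2: continue
            r=d["region"].astype(float); b=d["box"]; P=ray(c,(b[0]+b[2])/2,(b[1]+b[3])/2,z0+PROF[l][-1][0]/2)
            x,f=fit([(c,r)],l,(x0,y0),z0); print(l,round(d["p"],2),np.round(b),"fit",x.round(1),round(f,3),"box",P.round(0)[:2])
if __name__=="__main__":
    a=sys.argv; look([(a[i],*map(float,a[i+1:i+4])) for i in range(2,len(a),4)],a[1])
E
python3 w.py w1 whisk_small 430 316 0 whisk_standard 442 182 0
```

```text
tcp [429.2 287.6 272.9] [ 3.134 -0.005  1.572] gap 56.3
whisk_small 0.89 [302. 176. 339. 211.] fit [431.8 317. ] 0.201 box [432. 320.]
whisk_standard 0.97 [307. 280. 353. 345.] fit [443.8 184.6] 0.109 box [444. 181.]
```

Call:
carry_out:
  deltas:
    - {"dp":[14,2,30],"roll":0,"gripper":0.2}
    - {"dp":[14,2,60],"roll":0,"gripper":0.2}
    - {"dp":[14,2,80],"roll":0,"gripper":0.2}
    - {"dp":[14,2,80],"roll":0,"gripper":0.2}
    - {"dp":[14,2,80],"roll":0,"gripper":0.2}

```text
clock: 3.82
eef_pos: [430.8, 296.9, 189.5]
eef_rot: [3.141, 0.0, 1.57]
wrist_force: [0.1, 0.2, -0.4]
finger_gap: 56.6
finger_force: 0.0
```

```bash
python3 w.py w2 whisk_small 430 316 0
```

```text
tcp [430.8 296.9 189.5] [3.141 0.    1.57 ] gap 56.6
whisk_small 0.76 [298. 190. 344. 235.] fit [431.8 316.7] 0.14 box [432. 319.]
```

View pics/w2.png

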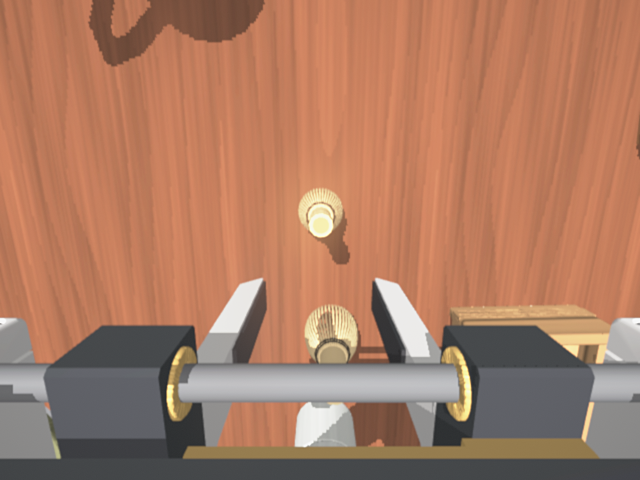

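The wrist view shows the small whisk at (320,215), ahead of the fingers, and the standard one at (331,340).

Call:
carry_out:
  deltas:
    - {"dp":[20,1,30],"roll":0,"gripper":0.2}
    - {"dp":[20,1,65],"roll":0,"gripper":0.2}
    - {"dp":[20,1,95],"roll":0,"gripper":0.2}
    - {"dp":[20,1,120],"roll":0,"gripper":0.2}
    - {"dp":[20,1,132],"roll":0,"gripper":0.2}
    - {"dp":[20,1,132],"roll":0,"gripper":0.2}
    - {"dp":[20,1,132],"roll":0,"gripper":-0.9}
    - {"dp":[20,1,132],"roll":0,"gripper":-0.9}
    - {"dp":[20,1,132],"roll":0,"gripper":-0.9}
    - {"dp":[20,1,132],"roll":0,"gripper":-0.9}
    - {"dp":[20,1,132],"roll":0,"gripper":-0.9}
    - {"dp":[20,1,132],"roll":0,"gripper":-0.9}
  newtons: 10

```text
clock: 4.92
eef_pos: [431.4, 318.0, 57.0]
eef_rot: [3.141, -0.0, 1.571]
wrist_force: [1.0, 0.4, 0.5]
finger_gap: 20.1
finger_force: 0.0
```

Call:
carry_out:
  deltas:
    - {"dp":[0,0,0],"roll":0,"gripper":-0.9}
    - {"dp":[0,0,0],"roll":0,"gripper":-0.9}
    - {"dp":[0,0,-10],"roll":0,"gripper":-0.9}
    - {"dp":[0,0,-30],"roll":0,"gripper":-0.9}
    - {"dp":[0,0,-60],"roll":0,"gripper":-0.9}
    - {"dp":[0,0,-95],"roll":0,"gripper":-0.9}
    - {"dp":[0,0,-135],"roll":0,"gripper":-0.9}
    - {"dp":[0,0,-170],"roll":0,"gripper":-0.9}
    - {"dp":[0,0,-190],"roll":0,"gripper":-0.9}
    - {"dp":[-30,15,-195],"roll":0,"gripper":-0.9}
    - {"dp":[-65,32,-195],"roll":0,"gripper":-0.9}
    - {"dp":[-100,50,-195],"roll":0,"gripper":-0.9}

```text
clock: 5.92
eef_pos: [481.3, 217.0, 252.9]
eef_rot: [3.14, -0.001, 1.573]
wrist_force: [-0.1, 0.4, 0.1]
finger_gap: 18.2
finger_force: 10.0
```

Call:
carry_out:
  deltas:
    - {"dp":[-30,15,0],"roll":0,"gripper":-0.9}
    - {"dp":[-65,31,0],"roll":0,"gripper":-0.9}
    - {"dp":[-100,48,0],"roll":0,"gripper":-0.9}
    - {"dp":[-135,65,0],"roll":0,"gripper":-0.9}
    - {"dp":[-170,82,0],"roll":0,"gripper":-0.9}
    - {"dp":[-205,99,0],"roll":0,"gripper":-0.9}
    - {"dp":[-240,116,0],"roll":0,"gripper":-0.9}
    - {"dp":[-275,133,0],"roll":0,"gripper":-0.9}
    - {"dp":[-305,147,0],"roll":0,"gripper":-0.9}
    - {"dp":[-327,156,0],"roll":0,"gripper":-0.9}
    - {"dp":[-327,156,0],"roll":0,"gripper":-0.9}
    - {"dp":[-327,156,0],"roll":0,"gripper":-0.9}

```text
clock: 6.92
eef_pos: [637.2, -110.0, 251.5]
eef_rot: [-3.141, -0.0, 1.569]
wrist_force: [-0.1, 0.0, -0.6]
finger_gap: 18.3
finger_force: 10.0
```

```bash
python3 w.py w3 shaper_small 637 -77 30 shaper_large 641 -192 30 whisk_in_use 640 24 39
```

```text
tcp [ 637.2 -110.   251.5] [-3.141 -0.     1.569] gap 18.3
whisk_in_use 0.81 [304.  44. 362. 119.] fit [649.2  25.1] 0.093 box [649.  24.]
whisk_in_use 0.32 [ 78. 256. 190. 352.] fit [640.  24.] 1.0 box [ 452. -181.]
```

View pics/w3.png

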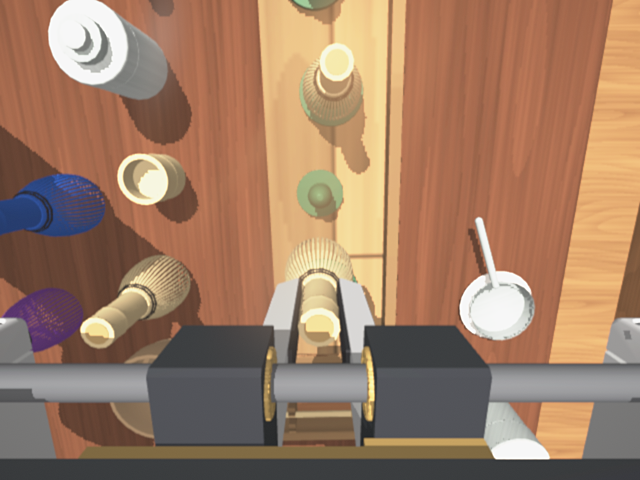

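The wrist view shows the small shaper at (320,194), the whisk in use at (330,90), and the held whisk upright at (320,270). The network missed the shaper, so I'll segment green myself.

```bash
cat > g.py <<'E'
import sys
from h import *
# usage: g.py picname label x y : fresh wrist picture, green blob nearest the expected place, silhouette fit
a=sys.argv; l=a[2]; x0=np.array([float(a[3]),float(a[4])])
s=read_state(); im=viewer.camera("wrist").astype(int); c=cam("wrist",s)
cv2.imwrite(f"pics/{a[1]}.png",im[:,:,::-1].astype(np.uint8))
g=((im[:,:,1]>im[:,:,0]+8)&(im[:,:,1]>im[:,:,2])).astype(np.uint8)
g=cv2.morphologyEx(g,cv2.MORPH_CLOSE,np.ones((5,5)))
k,lab,st,ce=cv2.connectedComponentsWithStats(g)
q=proj(c,np.array([[*x0,40.]]))[0]
i=min((j for j in range(1,k) if st[j,4]>150),key=lambda j:np.hypot(*(ce[j]-q)))
print("tcp",s["eef_pos"].round(1),"F",s["wrist_force"].round(1),"gap",round(s["finger_gap"],1),"blob",st[i],"exp px",q.round(0))
xs,f=fit([(c,(lab==i).astype(float))],l,x0,30); print(l,xs.round(1),round(f,3),"box centre on foot top",ray(c,st[i,0]+st[i,2]/2,st[i,1]+st[i,3]/2,37).round(1))
E
python3 g.py w4 shaper_small 637 -77
python3 - <<'E'
from h import *
# other cameras: green blobs
import pickle
for n in ["scene","side"]:
    im=cv2.imread(f"pics/{n}0.png")[:,:,::-1].astype(int); c=cam(n)
    g=((im[:,:,1]>im[:,:,0]+8)&(im[:,:,1]>im[:,:,2])&(im[:,:,1]<160)).astype(np.uint8)
    g=cv2.morphologyEx(g,cv2.MORPH_CLOSE,np.ones((3,3)))
    k,lab,st,ce=cv2.connectedComponentsWithStats(g)
    for l,x,y in [("shaper_small",637,-77),("shaper_standard",632,133),("shaper_large",641,-192)]:
        q=proj(c,np.array([[x,y,50.]]))[0]
        i=min((j for j in range(1,k) if st[j,4]>100),key=lambda j:np.hypot(*(ce[j]-q)))
        print(n,l,st[i],*fit([(c,(lab==i).astype(float))],l,(x,y),30))
E
```

```text
tcp [ 637.1 -108.   252.1] F [-0.   0.7 -0. ] gap 18.8 blob [ 297  172   45   45 1109] exp px [319. 195.]
shaper_small [637.2 -77.6] 0.391 box centre on foot top [637.8 -76.5  37. ]
scene shaper_small [216 240  20  30 398] [635.61256909 -80.8077178 ] 0.44908270088497504
scene shaper_standard [ 266  313   44   46 1299] [630.078125  129.8515625] 0.20749871966074607
scene shaper_large [ 183  194   42   45 1188] [ 639.37695312 -196.61621094] 0.21246883962271534
side shaper_small [260 181  22  24 305] [637.62340546 -78.4938736 ] 0.3351236241415584
side shaper_standard [193 231  34  35 740] [635.23840332 129.87329102] 0.2705148133540589
side shaper_large [280 145  33  37 692] [ 644.53403473 -194.87054062] 0.2705028099666782
```

Call:
carry_out:
  deltas:
    - {"dp":[15,0.5,20],"roll":0,"gripper":-0.9}
    - {"dp":[33,0.5,50],"roll":0,"gripper":-0.9}
    - {"dp":[33,0.5,80],"roll":0,"gripper":-0.9}
    - {"dp":[33,0.5,100],"roll":0,"gripper":-0.9}
    - {"dp":[33,0.5,112],"roll":0,"gripper":-0.9}
    - {"dp":[33,0.5,120],"roll":0,"gripper":-0.9}
    - {"dp":[33,0.5,126],"roll":0,"gripper":-0.9}
    - {"dp":[33,0.5,130],"roll":0,"gripper":-0.9}
    - {"dp":[33,0.5,130],"roll":0,"gripper":-0.9}

```text
clock: 7.92
eef_pos: [637.9, -76.2, 121.6]
eef_rot: [3.141, 0.0, 1.571]
wrist_force: [0.4, 0.9, 0.1]
finger_gap: 18.5
finger_force: 10.0
```

```bash
python3 - <<'E'
from h import *
s=read_state(); print(s["eef_pos"],s["wrist_force"],s["moment"],s["finger_gap"])
a=viewer.camera("scene"); b=viewer.camera("side")
ca=cv2.resize(a[180:330,140:340],None,fx=2,fy=2); cb=cv2.resize(b[90:240,190:390],None,fx=2,fy=2)
cv2.imwrite("pics/p1.png",np.hstack([ca,cb])[:,:,::-1])
E
```

```text
[637.92928905 -76.15280827 121.64641104] [0.41344665 0.85369689 0.10867967] [-0.02766445 -0.12635699  0.02844139] 18.476394574434845
```

View pics/p1.png

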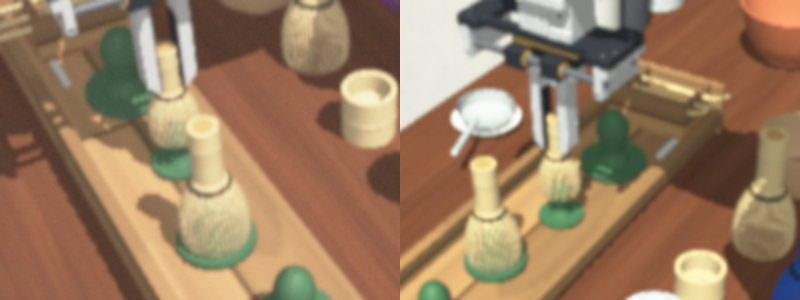

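Whisk is already over the bulb (left panel about (172,120), right (560,180)), with no force. Lowering the rest.

Call:
carry_out:
  deltas:
    - {"dp":[0,0,8],"roll":0,"gripper":-0.9}
    - {"dp":[0,0,16],"roll":0,"gripper":-0.9}
    - {"dp":[0,0,22],"roll":0,"gripper":-0.9}
    - {"dp":[0,0,25],"roll":0,"gripper":-0.9}
    - {"dp":[0,0,26.5],"roll":0,"gripper":-0.9}
    - {"dp":[0,0,27.5],"roll":0,"gripper":-0.9}
    - {"dp":[0,0,28],"roll":0,"gripper":-0.9}
    - {"dp":[0,0,28],"roll":0,"gripper":-0.9}

```text
clock: 8.68
eef_pos: [637.9, -76.1, 93.8]
eef_rot: [3.141, 0.0, 1.571]
wrist_force: [-1.0, 0.3, 0.5]
finger_gap: 18.6
finger_force: 10.0
```

Call:
carry_out:
  deltas:
    - {"dp":[0,0,0.8],"roll":0,"gripper":-0.9}
    - {"dp":[0,0,1.5],"roll":0,"gripper":-0.9}
    - {"dp":[0,0,1.5],"roll":0,"gripper":-0.9}
    - {"dp":[0,0,1.5],"roll":0,"gripper":-0.9}

```text
clock: 9.02
eef_pos: [638.3, -76.2, 93.4]
eef_rot: [3.14, 0.0, 1.571]
wrist_force: [-2.5, 1.0, 8.9]
finger_gap: 18.8
finger_force: 10.0
```

Call:
carry_out:
  deltas:
    - {"dp":[0,0,-1.2],"roll":0,"gripper":-0.9}
    - {"dp":[0,0,-1.2],"roll":0,"gripper":0}
    - {"dp":[0,0,-1.2],"roll":0,"gripper":0}
    - {"dp":[0,0,-1.2],"roll":0,"gripper":0}
    - {"dp":[0,0,-1.2],"roll":0,"gripper":0}
    - {"dp":[0,0,-1.2],"roll":0,"gripper":0}
    - {"dp":[0,0,-20],"roll":0,"gripper":0}
    - {"dp":[0,0,-50],"roll":0,"gripper":0}
    - {"dp":[0,0,-85],"roll":0,"gripper":0}
    - {"dp":[0,0,-120],"roll":0,"gripper":0}
    - {"dp":[0,0,-155],"roll":0,"gripper":0.2}
    - {"dp":[0,0,-165],"roll":0,"gripper":0.2}

```text
clock: 10.02
eef_pos: [638.9, -76.3, 263.2]
eef_rot: [3.134, 0.001, 1.571]
wrist_force: [0.5, 0.3, 1.3]
finger_gap: 55.1
finger_force: 0.0
```

```bash
python3 - <<'E'
from h import *
s=read_state(); print(s["eef_pos"],s["wrist_force"],s["finger_gap"])
a=viewer.camera("scene"); b=viewer.camera("side")
ca=cv2.resize(a[180:330,140:340],None,fx=2,fy=2); cb=cv2.resize(b[90:240,190:390],None,fx=2,fy=2)
cv2.imwrite("pics/p2.png",np.hstack([ca,cb])[:,:,::-1])
E
```

```text
[638.85819075 -76.2724441  263.15227411] [0.46334289 0.31766442 1.27023575] 55.08810340364207
```

View pics/p2.png

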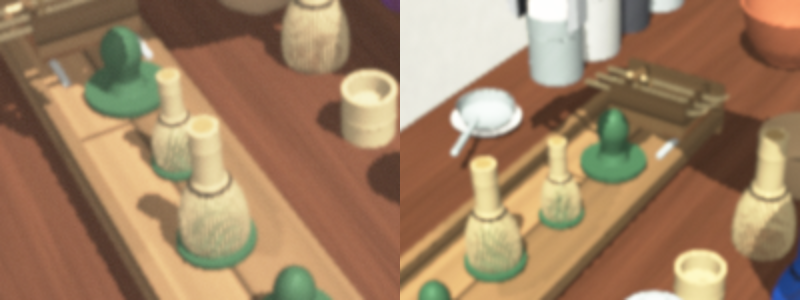

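The small whisk sits upright on its shaper's foot (left (172,135), right (558,190)). Next is the standard one.

Call:
carry_out:
  deltas:
    - {"dp":[25,-20,0],"roll":0,"gripper":0.3}
    - {"dp":[51,-41,0],"roll":0,"gripper":0.3}
    - {"dp":[77,-62,0],"roll":0,"gripper":0.3}
    - {"dp":[103,-83,0],"roll":0,"gripper":0.3}
    - {"dp":[129,-104,0],"roll":0,"gripper":0.3}
    - {"dp":[155,-125,0],"roll":0,"gripper":0.3}
    - {"dp":[181,-146,0],"roll":0,"gripper":0.3}
    - {"dp":[207,-167,0],"roll":0,"gripper":0.3}
    - {"dp":[230,-186,10],"roll":0,"gripper":0.3}
    - {"dp":[241,-195,30],"roll":0,"gripper":0.3}
    - {"dp":[241,-195,40],"roll":0,"gripper":0.3}
    - {"dp":[241,-195,40],"roll":0,"gripper":0.3}

```text
clock: 11.12
eef_pos: [441.4, 164.7, 213.7]
eef_rot: [-3.136, 0.002, 1.572]
wrist_force: [-1.3, -0.0, 0.3]
finger_gap: 61.3
finger_force: 0.0
```

```bash
python3 w.py w5 whisk_standard 443 184 0 caddy 436 56 0; python3 w.py w6 whisk_standard 443 184 0
```

```text
tcp [441.4 164.7 213.7] [-3.136e+00  2.000e-03  1.572e+00] gap 61.3
whisk_standard 0.75 [296. 185. 348. 243.] fit [442.9 183.9] 0.167 box [444. 184.]
caddy 0.63 [280. 288. 350. 361.] fit [437.4  62.2] 0.214 box [437.  66.]
tcp [443.4 164.2 217. ] [-3.141  0.     1.57 ] gap 61.0
whisk_standard 0.93 [293. 184. 347. 240.] fit [443.6 184.5] 0.132 box [444. 185.]
```

Call:
carry_out:
  deltas:
    - {"dp":[20,0,30],"roll":0,"gripper":0.3}
    - {"dp":[20,0,68],"roll":0,"gripper":0.3}
    - {"dp":[20,0,104],"roll":0,"gripper":0.3}
    - {"dp":[20,0,130],"roll":0,"gripper":0.3}
    - {"dp":[20,0,141],"roll":0,"gripper":0.3}
    - {"dp":[20,0,141],"roll":0,"gripper":0.3}
    - {"dp":[20,0,141],"roll":0,"gripper":-0.9}
    - {"dp":[20,0,141],"roll":0,"gripper":-0.9}
    - {"dp":[20,0,141],"roll":0,"gripper":-0.9}
    - {"dp":[20,0,141],"roll":0,"gripper":-0.9}
    - {"dp":[20,0,141],"roll":0,"gripper":-0.9}
    - {"dp":[20,0,141],"roll":0,"gripper":-0.9}

```text
clock: 12.37
eef_pos: [443.0, 184.9, 76.4]
eef_rot: [3.141, -0.0, 1.571]
wrist_force: [-0.1, -0.1, -1.1]
finger_gap: 24.3
finger_force: 0.0
```

Call:
carry_out:
  deltas:
    - {"dp":[0,0,0],"roll":0,"gripper":-0.9}
    - {"dp":[0,0,0],"roll":0,"gripper":-0.9}

```text
clock: 12.53
eef_pos: [442.9, 184.9, 76.2]
eef_rot: [3.141, -0.0, 1.571]
wrist_force: [-0.1, -0.4, 1.6]
finger_gap: 23.8
finger_force: 10.0
```

Call:
carry_out:
  deltas:
    - {"dp":[0,0,-12],"roll":0,"gripper":-0.9}
    - {"dp":[0,0,-40],"roll":0,"gripper":-0.9}
    - {"dp":[0,0,-75],"roll":0,"gripper":-0.9}
    - {"dp":[0,0,-112],"roll":0,"gripper":-0.9}
    - {"dp":[-5,10,-145],"roll":0,"gripper":-0.9}
    - {"dp":[-15,32,-172],"roll":0,"gripper":-0.9}
    - {"dp":[-30,65,-184],"roll":0,"gripper":-0.9}
    - {"dp":[-46,100,-184],"roll":0,"gripper":-0.9}
    - {"dp":[-62,135,-184],"roll":0,"gripper":-0.9}
    - {"dp":[-76,167,-184],"roll":0,"gripper":-0.9}
    - {"dp":[-87,191,-184],"roll":0,"gripper":-0.9}
    - {"dp":[-87,191,-184],"roll":0,"gripper":-0.9}

```text
clock: 13.53
eef_pos: [636.4, 95.4, 258.0]
eef_rot: [-3.14, 0.001, 1.568]
wrist_force: [-0.1, -0.4, -0.9]
finger_gap: 23.5
finger_force: 10.0
```

Call:
carry_out:
  deltas:
    - {"dp":[0,0,0],"roll":0,"gripper":-0.9}
    - {"dp":[0,0,0],"roll":0,"gripper":-0.9}

```text
clock: 13.7
eef_pos: [633.3, 98.2, 259.7]
eef_rot: [-3.141, -0.0, 1.571]
wrist_force: [1.0, 0.6, -1.0]
finger_gap: 23.8
finger_force: 10.0
```

```bash
python3 g.py w7 shaper_standard 632.5 132; python3 w.py w8 shaper_standard 632.5 132 30
```

```text
tcp [633.3  98.2 259.7] F [ 1.   0.6 -1. ] gap 23.8 blob [ 290  161   58   58 1945] exp px [318. 192.]
shaper_standard [632.5 132.4] 0.339 box centre on foot top [633.2 133.9  37. ]
tcp [633.1  98.5 260.2] [ 3.142 -0.     1.572] gap 23.8
shaper_standard 0.59 [291. 162. 349. 225.] fit [632.7 132.7] 0.068 box [634. 133.]
```

View pics/w7.png

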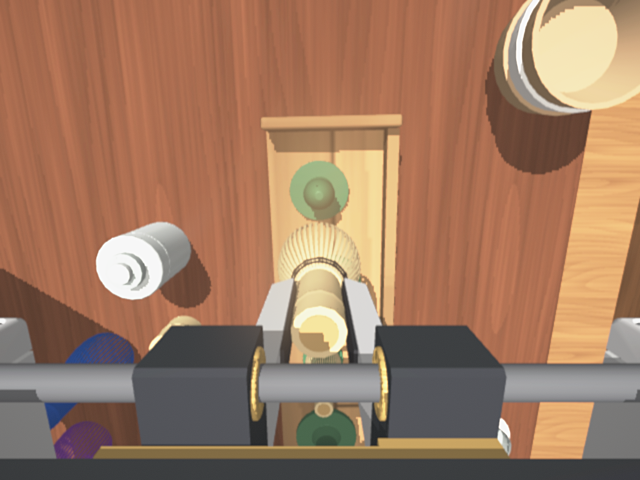

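The standard shaper is clear at (319,191), with the held whisk upright just behind it. Placing it.

Call:
carry_out:
  deltas:
    - {"dp":[15,-0.4,10],"roll":0,"gripper":-0.9}
    - {"dp":[35,-0.4,30],"roll":0,"gripper":-0.9}
    - {"dp":[35,-0.4,60],"roll":0,"gripper":-0.9}
    - {"dp":[35,-0.4,80],"roll":0,"gripper":-0.9}
    - {"dp":[35,-0.4,95],"roll":0,"gripper":-0.9}
    - {"dp":[35,-0.4,107],"roll":0,"gripper":-0.9}
    - {"dp":[35,-0.4,118],"roll":0,"gripper":-0.9}
    - {"dp":[35,-0.4,128],"roll":0,"gripper":-0.9}
    - {"dp":[35,-0.4,136],"roll":0,"gripper":-0.9}
    - {"dp":[35,-0.4,141],"roll":0,"gripper":-0.9}
    - {"dp":[35,-0.4,143],"roll":0,"gripper":-0.9}
    - {"dp":[35,-0.4,143],"roll":0,"gripper":-0.9}

```text
clock: 14.85
eef_pos: [633.4, 132.9, 116.9]
eef_rot: [-3.142, 0.0, 1.571]
wrist_force: [0.5, -0.3, -0.7]
finger_gap: 23.5
finger_force: 10.0
```

Call:
carry_out:
  deltas:
    - {"dp":[0,0,0.7],"roll":0,"gripper":-0.9}
    - {"dp":[0,0,1.5],"roll":0,"gripper":-0.9}
    - {"dp":[0,0,1.5],"roll":0,"gripper":-0.9}
    - {"dp":[0,0,1.5],"roll":0,"gripper":-0.9}

```text
clock: 15.18
eef_pos: [633.5, 132.9, 115.8]
eef_rot: [3.141, -0.0, 1.571]
wrist_force: [-1.0, 0.0, -0.3]
finger_gap: 24.1
finger_force: 10.0
```

Call:
carry_out:
  deltas:
    - {"dp":[0,0,0.7],"roll":0,"gripper":-0.9}
    - {"dp":[0,0,1.3],"roll":0,"gripper":-0.9}
    - {"dp":[0,0,1.3],"roll":0,"gripper":-0.9}
    - {"dp":[0,0,1.3],"roll":0,"gripper":-0.9}

```text
clock: 15.52
eef_pos: [633.7, 133.0, 115.1]
eef_rot: [3.14, -0.0, 1.571]
wrist_force: [-0.7, 0.5, 7.2]
finger_gap: 23.7
finger_force: 10.0
```

Contact at the expected height. Back off slightly, release and rise.

Call:
carry_out:
  deltas:
    - {"dp":[0,0,-0.8],"roll":0,"gripper":-0.9}
    - {"dp":[0,0,-0.8],"roll":0,"gripper":0.1}
    - {"dp":[0,0,-0.8],"roll":0,"gripper":0.1}
    - {"dp":[0,0,-0.8],"roll":0,"gripper":0.1}
    - {"dp":[0,0,-0.8],"roll":0,"gripper":0.1}
    - {"dp":[0,0,-0.8],"roll":0,"gripper":0.1}
    - {"dp":[0,0,-20],"roll":0,"gripper":0.1}
    - {"dp":[0,0,-50],"roll":0,"gripper":0.1}
    - {"dp":[0,0,-85],"roll":0,"gripper":0.1}
    - {"dp":[0,0,-120],"roll":0,"gripper":0.1}
    - {"dp":[0,0,-150],"roll":0,"gripper":0.3}
    - {"dp":[0,0,-165],"roll":0,"gripper":0.3}

```text
clock: 16.52
eef_pos: [633.9, 133.0, 283.8]
eef_rot: [3.136, -0.001, 1.571]
wrist_force: [0.7, 0.4, -0.3]
finger_gap: 59.9
finger_force: 0.0
```

Call:
carry_out:
  deltas:
    - {"dp":[-30,-18,0],"roll":0,"gripper":0.4}
    - {"dp":[-62,-37,0],"roll":0,"gripper":0.4}
    - {"dp":[-95,-56,0],"roll":0,"gripper":0.4}
    - {"dp":[-128,-75,0],"roll":0,"gripper":0.4}
    - {"dp":[-161,-94,0],"roll":0,"gripper":0.4}
    - {"dp":[-194,-113,0],"roll":0,"gripper":0.4}
    - {"dp":[-227,-132,0],"roll":0,"gripper":0.4}
    - {"dp":[-260,-151,0],"roll":0,"gripper":0.4}
    - {"dp":[-293,-170,0],"roll":0,"gripper":0.4}
    - {"dp":[-325,-187,0],"roll":0,"gripper":0.4}
    - {"dp":[-348,-193,0],"roll":0,"gripper":0.4}
    - {"dp":[-348,-193,0],"roll":0,"gripper":0.4}

```text
clock: 17.52
eef_pos: [439.0, -218.4, 279.3]
eef_rot: [3.142, 0.001, 1.567]
wrist_force: [0.4, 0.1, -0.5]
finger_gap: 65.7
finger_force: 0.0
```

Call:
carry_out:
  deltas:
    - {"dp":[0,0,10],"roll":0,"gripper":0.4}
    - {"dp":[0,0,20],"roll":0,"gripper":0.4}
    - {"dp":[0,0,20],"roll":0,"gripper":0.4}
    - {"dp":[0,0,20],"roll":0,"gripper":0.4}

```text
clock: 17.85
eef_pos: [440.5, -214.1, 258.3]
eef_rot: [-3.14, -0.001, 1.572]
wrist_force: [-0.6, -0.6, 0.7]
finger_gap: 66.0
finger_force: 0.0
```

```bash
python3 w.py w9 whisk_large 439 -194 0 bowl 447 -311 0
python3 - <<'E'
from h import *
a=viewer.camera("scene"); b=viewer.camera("side")
ca=cv2.resize(a[180:380,140:340],None,fx=2,fy=2); cb=cv2.resize(b[90:290,150:350],None,fx=2,fy=2)
cv2.imwrite("pics/p3.png",np.hstack([ca,cb])[:,:,::-1])
E
```

```text
tcp [ 440.5 -214.1  258.3] [-3.140e+00 -1.000e-03  1.572e+00] gap 66.0
whisk_large 0.86 [176.  68. 268. 142.] fit [ 439. -194.] 1.0 box [347. -95.]
whisk_large 0.73 [133. 203. 229. 279.] fit [ 439. -194.] 1.0 box [ 295. -228.]
whisk_large 0.62 [290. 169. 351. 234.] fit [ 440.2 -189.6] 0.202 box [ 442. -187.]
bowl 0.9 [278. 260. 376. 360.] fit [ 448.4 -309. ] 0.024 box [ 450. -322.]
```

View pics/p3.png

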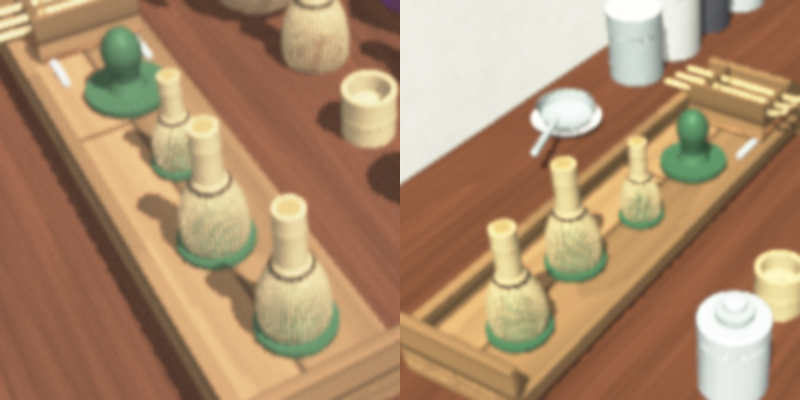

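View pics/w9.png

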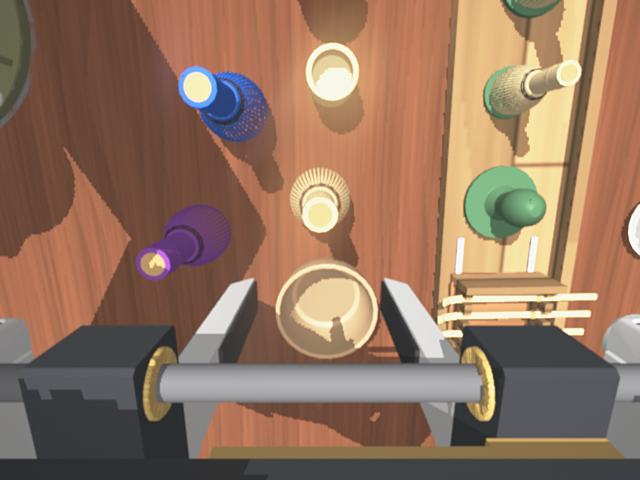

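Both whisks sit on their feet. In the wrist view the bamboo large whisk's handle top is at (320,214) and the bowl is at (327,310). I'll pin down the whisk from its handle top.

```bash
python3 - <<'E'
from h import *
s=read_state(); im=viewer.camera("wrist").astype(int); c=cam("wrist",s); print(s["eef_pos"].round(1))
m=np.zeros((480,640),np.uint8); sub=im[160:245,280:360]; cv2.imwrite("pics/x.png",sub.astype(np.uint8))
m[160:245,280:360]=((sub[:,:,1]>215)&(sub[:,:,0]>225)); k,l,st,ce=cv2.connectedComponentsWithStats(m); i=1+np.argmax(st[1:,4]) 
print(st[i],ce[i],ray(c,*ce[i],144).round(1),"manual",ray(c,320,214,144).round(1))
b=st[i]; print(ray(c,b[0]+b[2]/2,b[1]+b[3]/2,144))
d=[d for d in models.cut_out("wrist","whisk_large") if abs(d["box"][0]-290)<15]
for e in d: print(e["box"],fit([(c,e["region"].astype(float))],"whisk_large",(440,-193),0))
E
```

```text
[ 440.7 -214.9  259.5]
[ 301  185   36   46 1234] [318.5802269  209.04294976] [ 440.3 -185.3  144. ] manual [ 441.5 -189.5  144. ]
[ 440.6306545 -184.458418   144.       ]
[289.6, 168.6, 348.4, 233.8] (array([ 440.99318862, -188.49706042]), np.float64(0.08916203440410442))
```

Call:
carry_out:
  deltas:
    - {"dp":[15,0.3,20],"roll":0,"gripper":0.4}
    - {"dp":[25,0.3,50],"roll":0,"gripper":0.4}
    - {"dp":[25,0.3,88],"roll":0,"gripper":0.4}
    - {"dp":[25,0.3,125],"roll":0,"gripper":0.4}
    - {"dp":[25,0.3,154],"roll":0,"gripper":0.4}
    - {"dp":[25,0.3,166],"roll":0,"gripper":0.4}
    - {"dp":[25,0.3,166],"roll":0,"gripper":0.4}
    - {"dp":[25,0.3,166],"roll":0,"gripper":-0.8}
    - {"dp":[25,0.3,166],"roll":0,"gripper":-0.8}
    - {"dp":[25,0.3,166],"roll":0,"gripper":-0.8}
    - {"dp":[25,0.3,166],"roll":0,"gripper":-0.8}
    - {"dp":[25,0.3,166],"roll":0,"gripper":-0.8}

```text
clock: 19.2
eef_pos: [441.1, -190.3, 93.9]
eef_rot: [3.14, 0.001, 1.571]
wrist_force: [0.2, 0.3, -0.6]
finger_gap: 36.0
finger_force: 0.0
```

Call:
carry_out:
  deltas:
    - {"dp":[0,0,0],"roll":0,"gripper":-0.8}
    - {"dp":[0,0,0],"roll":0,"gripper":-0.8}
    - {"dp":[0,0,0],"roll":0,"gripper":-0.8}

```text
clock: 19.45
eef_pos: [440.9, -190.2, 93.5]
eef_rot: [3.141, 0.0, 1.571]
wrist_force: [0.8, 0.6, 2.7]
finger_gap: 29.3
finger_force: 10.0
```

Call:
carry_out:
  deltas:
    - {"dp":[0,0,-12],"roll":0,"gripper":-0.8}
    - {"dp":[0,0,-40],"roll":0,"gripper":-0.8}
    - {"dp":[0,0,-75],"roll":0,"gripper":-0.8}
    - {"dp":[0,0,-112],"roll":0,"gripper":-0.8}
    - {"dp":[-2,10,-145],"roll":0,"gripper":-0.8}
    - {"dp":[-7,32,-166],"roll":0,"gripper":-0.8}
    - {"dp":[-15,65,-172],"roll":0,"gripper":-0.8}
    - {"dp":[-23,100,-172],"roll":0,"gripper":-0.8}
    - {"dp":[-31,135,-172],"roll":0,"gripper":-0.8}
    - {"dp":[-40,172,-172],"roll":0,"gripper":-0.8}
    - {"dp":[-45,199,-172],"roll":0,"gripper":-0.8}
    - {"dp":[-45,199,-172],"roll":0,"gripper":-0.8}

```text
clock: 20.45
eef_pos: [642.5, -235.3, 261.7]
eef_rot: [-3.138, -0.002, 1.572]
wrist_force: [-0.3, -0.5, -0.6]
finger_gap: 28.9
finger_force: 10.0
```

Call:
carry_out:
  deltas:
    - {"dp":[0,0,0],"roll":0,"gripper":-0.8}
    - {"dp":[0,0,0],"roll":0,"gripper":-0.8}
    - {"dp":[0,0,0],"roll":0,"gripper":-0.8}

```text
clock: 20.7
eef_pos: [639.0, -235.0, 266.0]
eef_rot: [3.141, 0.0, 1.571]
wrist_force: [-0.1, -0.0, -1.0]
finger_gap: 29.2
finger_force: 10.0
```

```bash
python3 g.py w10 shaper_large 641 -193; python3 w.py w11 shaper_large 641 -193 30 whisk_large 640 -235 172
```

```text
tcp [ 639. -235.  266.] F [-0.1 -0.  -1. ] gap 29.2 blob [ 287  146   71   71 2911] exp px [321. 184.]
shaper_large [ 642.1 -192.8] 0.333 box centre on foot top [ 643.1 -190.4   37. ]
tcp [ 639.  -235.   266.2] [3.141 0.    1.571] gap 29.1
shaper_large 0.57 [288. 148. 361. 218.] fit [ 642.4 -192.3] 0.093 box [ 645. -190.]
shaper_large 0.48 [104.  21. 177.  91.] fit [ 641. -193.] 1.0 box [468. -70.]
whisk_large 0.89 [  0.  51.  93. 124.] fit [ 640. -235.] 1.0 box [ 496. -129.]
whisk_large 0.86 [  0. 184.  71. 248.] fit [ 640. -235.] 1.0 box [ 478. -196.]
whisk_large 0.62 [267. 210. 367. 364.] fit [ 638.6 -233.7] 0.122 box [ 638. -239.]
```

View pics/w10.png

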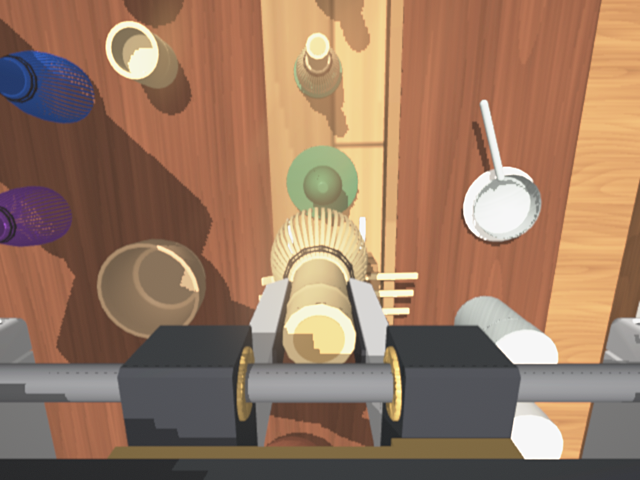

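The shaper is at (322,181) and the held whisk is upright behind it. Shift is +41.4 along y and +3.5 along x.

Call:
carry_out:
  deltas:
    - {"dp":[20,3.5,5],"roll":0,"gripper":-0.8}
    - {"dp":[41.4,3.5,20],"roll":0,"gripper":-0.8}
    - {"dp":[41.4,3.5,40],"roll":0,"gripper":-0.8}
    - {"dp":[41.4,3.5,58],"roll":0,"gripper":-0.8}
    - {"dp":[41.4,3.5,74],"roll":0,"gripper":-0.8}
    - {"dp":[41.4,3.5,88],"roll":0,"gripper":-0.8}
    - {"dp":[41.4,3.5,100],"roll":0,"gripper":-0.8}
    - {"dp":[41.4,3.5,112],"roll":0,"gripper":-0.8}
    - {"dp":[41.4,3.5,121],"roll":0,"gripper":-0.8}
    - {"dp":[41.4,3.5,127],"roll":0,"gripper":-0.8}
    - {"dp":[41.4,3.5,129.5],"roll":0,"gripper":-0.8}
    - {"dp":[41.4,3.5,129.5],"roll":0,"gripper":-0.8}

```text
clock: 21.9
eef_pos: [643.2, -193.7, 135.4]
eef_rot: [-3.141, -0.0, 1.571]
wrist_force: [-0.7, -0.2, -0.2]
finger_gap: 29.0
finger_force: 10.0
```

Call:
carry_out:
  deltas:
    - {"dp":[0,0,0.7],"roll":0,"gripper":-0.8}
    - {"dp":[0,0,1.4],"roll":0,"gripper":-0.8}
    - {"dp":[0,0,1.4],"roll":0,"gripper":-0.8}
    - {"dp":[0,0,1.4],"roll":0,"gripper":-0.8}

```text
clock: 22.23
eef_pos: [643.4, -193.7, 134.7]
eef_rot: [3.141, 0.0, 1.571]
wrist_force: [0.8, -0.4, 0.6]
finger_gap: 29.1
finger_force: 10.0
```

Call:
carry_out:
  deltas:
    - {"dp":[0,0,0.7],"roll":0,"gripper":-0.8}
    - {"dp":[0,0,1.2],"roll":0,"gripper":-0.8}
    - {"dp":[0,0,1.2],"roll":0,"gripper":-0.8}
    - {"dp":[0,0,1.2],"roll":0,"gripper":-0.8}

```text
clock: 22.57
eef_pos: [643.6, -193.8, 134.4]
eef_rot: [3.14, 0.001, 1.571]
wrist_force: [-0.5, 0.5, 6.7]
finger_gap: 29.3
finger_force: 10.0
```

Call:
carry_out:
  deltas:
    - {"dp":[0,0,-0.8],"roll":0,"gripper":-0.8}
    - {"dp":[0,0,-0.8],"roll":0,"gripper":0.2}
    - {"dp":[0,0,-0.8],"roll":0,"gripper":0.2}
    - {"dp":[0,0,-0.8],"roll":0,"gripper":0.2}
    - {"dp":[0,0,-0.8],"roll":0,"gripper":0.2}
    - {"dp":[0,0,-0.8],"roll":0,"gripper":0.2}
    - {"dp":[0,0,-20],"roll":0,"gripper":0.2}
    - {"dp":[0,0,-50],"roll":0,"gripper":0.2}
    - {"dp":[0,0,-85],"roll":0,"gripper":0.2}
    - {"dp":[0,0,-120],"roll":0,"gripper":0.2}
    - {"dp":[0,0,-150],"roll":0,"gripper":0.2}
    - {"dp":[0,0,-150],"roll":0,"gripper":0.2}

```text
clock: 23.57
eef_pos: [644.4, -194.1, 290.4]
eef_rot: [3.132, 0.003, 1.571]
wrist_force: [0.8, -0.3, 2.2]
finger_gap: 56.3
finger_force: 0.0
```

```bash
python3 - <<'E'
from h import *
s=read_state(); print(s["eef_pos"],s["wrist_force"],s["finger_gap"])
a=viewer.camera("scene"); b=viewer.camera("side")
ca=cv2.resize(a[130:380,130:330],None,fx=2,fy=2); cb=cv2.resize(b[90:340,170:370],None,fx=2,fy=2)
cv2.imwrite("pics/p4.png",np.hstack([ca,cb])[:,:,::-1])
E
```

```text
[ 644.36535243 -194.06384315  290.38072717] [ 0.83940121 -0.2565539   2.19490256] 56.28765493300329
```

View pics/p4.png

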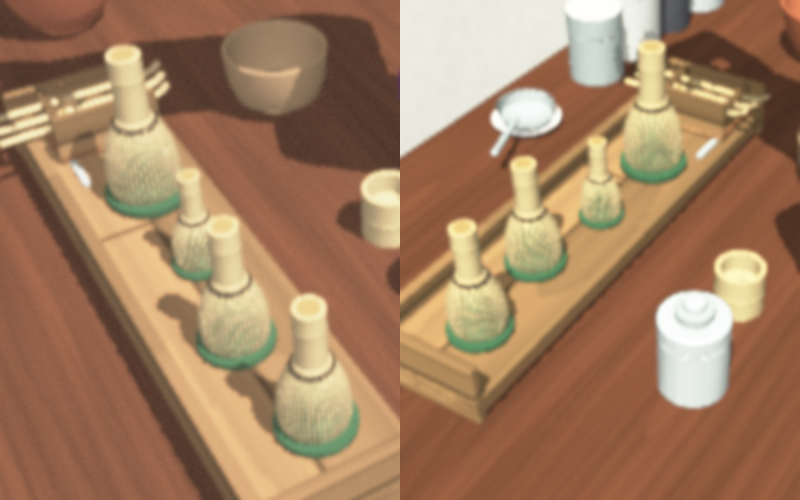

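All four whisks stand upright on their shapers' feet (left panel: large (142,165), small (193,245), in use (236,320), standard (315,400)). The bowl, lid rest and caddy are in place and the gripper is clear above, so I'm handing in.

```bash
python3 -c "
from cell import manip
print(manip.sign_off())"
```

```text
the job is handed in; nothing more can be done
None
```

All three loose whisks are standing handle up on the shapers of their own size, tines resting on the feet, with nothing else visibly disturbed; the job was handed in at about 24 s on the robot's clock, and no verdict came back.

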